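# Unload the clamshell tester

### The job

The white controller module in the blue-lidded clamshell test fixture has passed. Swing the lid back, without flinging it, past vertical until it stays open by itself; only then lift the module out and set it down flat, right way up and without dropping it, on the floor of the green tray. Leave the lid open, and leave everything else on the bench, including the grey rejected module in the red tray, where it is.

Things in the scene. Friction and masses are not known exactly. Their poses are not given: they have to be found in the camera images.
- fixture: Aluminium base of the test fixture, fixed, 150 (x) x 160 (y) x 50 mm high. Origin: centre of its underside, on the bench. +x points to the hinge (rear), -x to the lid's handle, z up; yaw within 0.4 rad of the robot's. In the middle of its flat top is a nest 92 (x) x 54 (y) mm, 15 mm deep (floor 35 mm above the bench).
- lid (a joint): Lid angle, rad: 0 closed, 1.57 upright, 1.95 open stop. A shell over the module, blue walls and clear window, 150 x 160 x 45 mm high, 5 mm walls, about 0.3 kg; closed top 97 mm above the bench. It turns about the fixture's y at the rear edge, almost no friction, damper 0.1 N m s/rad: let go before vertical it falls shut, past vertical it sinks onto its stop and stays.
- lid_hinge (a point): Centre of the hinge axis, 75 mm behind the fixture's centre (+x) and 52 mm above the bench. The axis runs along the fixture's y.
- lid_bar (a point): Middle of the lid's black round handle bar: 12 mm thick, 96 mm long, parallel to the hinge, carried at its ends by two arms standing 50 mm out from the lid's front wall; free space around and below it. Closed, it is 200 mm in front of the hinge (fixture's -x), 20 mm above the hinge axis, 72 mm above the bench; it circles the hinge and turns with the lid.
- module_center (a point): Centre (half-way up) of the loose white module, about 0.2 kg, 88 (x) x 50 (y) x 50 mm high, blue panel on top, green terminals. The lower 34 mm are 88 long, the upper 16 mm 64 long; the sides at y +-25 mm are flat over the full height: grip there. It starts in the nest, x along the fixture's x, 2 mm free all round, underside 35 mm and top 85 mm above the bench.
- pass_tray: Green tray, fixed to the bench, 140 (x) x 100 (y) mm outside, 18 mm high, 5 mm walls and 5 mm floor, empty. Origin: centre of its underside. Inside 130 x 90 mm: the module fits with its length along the tray's x.
- reject_tray: Red tray of the same size and shape, fixed; the grey rejected module stands in it. Origin: centre of its underside.
- reject_center (a point): Centre of the grey rejected module with an orange panel, of the same size as the white one; stands in the red tray. Leave it.
- screwdriver: Loose screwdriver with an orange handle, lying to the left. Leave it.
- screw_pot: Loose yellow pot, 50 mm wide, 30 mm high; origin at the centre of its underside. Leave it.
- cable_gland: Loose black ring, 40 mm wide, 18 mm high; origin at the centre of its underside. Leave it.
- flux_jar: Loose amber jar, 44 mm wide, 60 mm high; origin at the centre of its underside. Leave it.
- adapter: Loose black power adapter, 90 x 45 x 32 mm; origin at the centre of its underside. Leave it.
Mind the look-alikes: they are no part of the job. There is more than one size of the pass_tray; the one meant has the size given above.

How it is judged:
On the way, in this order (a step that is already met when the one before it is completed fails the run):
1. the lid is swung past vertical to at least 1.75 rad while the module is still in the nest (value of joint lid above 1.75 rad and z of module_center in the frame of fixture below 0.07 m), for 0.3 s.
2. the module is lifted clear of the fixture's base (its underside at least 10 mm above the base) with the lid open (value of joint lid above 1.75 rad and z of module_center in the frame of fixture above 0.085 m), for 0.1 s.
At the end, for the whole second after the job is handed in: The lid rests open by itself (beyond 1.75 rad); the white module stands flat and at rest on the floor of the green tray, right way up (within 0.1 rad), its centre within 30 mm of the tray's centre in the tray's x and y (value of joint lid above 1.75 rad and velocity of joint lid between -0.05 and 0.05 rad/s and x of module_center in the frame of pass_tray between -0.03 and 0.03 m and y of module_center in the frame of pass_tray between -0.03 and 0.03 m and z of module_center in the frame of pass_tray below 0.037 m and angle between module_center's own z axis and vertical below 0.1 rad and linear speed of module below 0.02 m/s); the robot touches nothing.
It fails at once if the lid is flung: it opens faster than 3 rad/s (velocity of joint lid above 3 rad/s).
It fails at once if the white module is dropped or thrown: it moves faster than 0.6 m/s while the fingers do not touch it (linear speed of module above 0.6 m/s and contact force between the fingers and module below 0.01 N).
It fails at once if another loose thing (rejected module, screwdriver, pot, ring, jar, adapter) is moved by more than 30 mm (distance of any of reject_center, screwdriver, screw_pot, cable_gland, flux_jar, adapter from where it was at the start of the episode above 0.03 m).
It also fails if it takes over 64 s, if anything falls off the work surface, if the arm or the gripper's body presses on something with over 40 N, if the wrist force passes 120 N, or if a joint passes its speed limit or range.

### The arm

A 7-joint arm with a two-finger parallel gripper is mounted at the origin on the work surface. World frame = base frame: x ahead of the robot, y to its left, z up, the work surface at z = 0. Lengths are in m, angles in rad, forces in N, time in s.
With the tool pointing down it reaches from about 0.4 to 0.85 m from the base axis. Payload 10.4 kg.
Tool frame: the origin (TCP) lies at the very end of the fingers, on their centre line; the grasp point (between the pads) lies 19 mm behind it; z points along the fingers, y is the line along which they close (so a half turn about z gives the same grasp; the last joint's range is limited). The gripper opens to 87 mm and grips with 3 to 60 N. Pads are 19 mm wide; open, the fingers measure 117 mm over their backs; the gripper's body (75 mm by 190 mm) begins 51 mm behind the grasp point.
Start: joints at [1.299, 0.332, -0.065, 1.46, 0.022, 1.35, -0.088], TCP at [0.154, -0.606, 0.223] pointing down, gripper open.
Joint ranges: [-2.6, 2.6], [-0.5, 2.12], [-1.47, 1.34], [0.16, 2.42], [-1.27, 4.41], [0.06, 2.06], [-2.6, 2.6]. Speed limits (rad/s): [2.22, 2.22, 2.79, 2.79, 3.14, 3.14, 3.14].

### API

Orientations are given as a rotation vector (axis times angle).
In Python, from station import monitor, camera, get_calibration, env gives the robot as it stands.
- The arm moves only by the tool apply_moves, never from a script. Its argument "moves" is one flat list of numbers, 7 for each row, row after row: the shift along the tool's x, y, z in units of 30 mm (1.0 is 30 mm), then the turn, a rotation vector about the tool's x, y, z in units of 10 degrees (1.0 is 10 degrees), then the finger opening in mm, from 0 to 87. In form: [x, y, z, wx, wy, wz, claw, x, y, z, wx, wy, wz, claw, ...]. A call has 1 to 12 rows; each row shifts and turns the commanded pose from where the row before left it, along the tool's axes as they then stand; what a row does not reach is not made up. A row lasts 1/8 s, in which the tool goes at most 62.5 mm and 10.7 degrees, less where a joint would pass 70% of its speed; a pose out of reach is approached as far as the arm can. A call is refused whole if a number of a shift passes 1 or a number of a turn 1, either way. A call with a gripper value outside its range is refused whole. The fingers move at their own pace and stop on an object; "newtons" is the grip in N (left out, the last holds). Time passes only in rows, so rows that do not move let the fingers close. It gives the time, the measured TCP pose, the force, the opening and the grip force at its end, in the units of the state.
- monitor.sense(): the state, without advancing time (a new reading comes with each control period).
- camera(name): name is "side" or "top" or "wrist"; returns (picture, depth): 420x560x3 uint8, red, green, blue; 420x560 float32, m along the optical axis (not along the pixel's ray), 0 where there is no reading.
- get_calibration(name): a dict with "intrinsics" (3x3 intrinsics, pixels), "T" (4x4, takes a point from camera to world coordinates). Camera axes: x right, y down, z forward; pixel columns grow to the right and rows downward; lengths in m; the calibration is good to about 2 mm. The wrist camera is an equidistant fisheye: a pixel r from the principal point sees the ray r / f radians off the axis. A picture is of the moment at which its call begins: read the wrist's pose just before it. get_calibration takes no time and is no camera call; for the wrist camera it gives the pose at the moment of the call.
- env.hand_in(): hands the job in; it is judged then, once.
The state is a dict: "t": time; "joint_pos": joint angles; "dq": joint speeds; "effort": joint torques, N m; "ee_pos": TCP position; "tool_rot": TCP orientation; "contact_force": force on the tool from outside, world axes, zero at the start; "moment": the same for the moment, N m; "opening": opening from 0.0 (shut) to 1.0 (fully open); "gripper_force": force on a finger pad.
Only numpy, scipy, OpenCV 4.12 (cv2) and the standard library are available. Lean on these libraries where they do the work, as an engineer would, in place of code of your own. Each camera call takes 0.05 s, during which the arm holds its last target. There are 200 camera calls.

## Working session

There is one attempt and no reset: what is moved stays moved. The work goes in short steps, Python scripts to look and compute and a tool call to move; the robot and the scene stay as the last step left them, time stands still between calls to the robot, and variables do not carry over. Pictures are saved under pics/ and viewed, at most 10 in all, crops included, and the job is handed in when it is done.

Besides the shell and the picture viewer there is one more tool, called after ">>>" by a JSON object that holds its "op" and its "data". apply_moves: Moves the arm, as the interface text tells. Its arguments: {"type":"object","properties":{"moves":{"type":"array","items":{"type":"number"}},"newtons":{"type":"number"}},"required":["moves"]}

```bash
mkdir -p pics; cat > h.py <<'E'
import numpy as np, cv2
from scipy.spatial.transform import Rotation as R
from station import monitor, camera, get_calibration, env
def cloud(name):
    p,d=camera(name); c=get_calibration(name); K=np.array(c["intrinsics"]); T=np.array(c["T"])
    v,u=np.mgrid[:420,:560]
    P=np.stack([(u-K[0,2])/K[0,0]*d,(v-K[1,2])/K[1,1]*d,d],-1)@T[:3,:3].T+T[:3,3]
    P[d==0]=np.nan
    return p,P
E
python3 - <<'E'
from h import *
for n in("top","side"):
    p,P=cloud(n); cv2.imwrite(f"pics/{n}0.png",p[:,:,::-1]); np.save(n+"P.npy",P); np.save(n+"I.npy",p)
    print(n,np.array(get_calibration(n)["T"]).round(2).tolist())
print(monitor.sense())
E
```

```text
top [[0.02, -0.99, 0.14, 0.34], [-1.0, -0.02, -0.02, 0.09], [0.02, -0.14, -0.99, 1.48], [0.0, 0.0, 0.0, 1.0]]
side [[-0.87, -0.39, 0.3, 0.13], [-0.49, 0.68, -0.54, 0.8], [0.0, -0.62, -0.78, 1.11], [0.0, 0.0, 0.0, 1.0]]
{'t': 0.1, 'joint_pos': array([ 1.299408  ,  0.33280359, -0.06471005,  1.46086892,  0.02156461,
        1.3499403 , -0.08844684]), 'dq': array([ 7.08314214e-04, -1.14621066e-03,  1.77413234e-03, -1.66049023e-03,
       -5.93707896e-04,  3.60942909e-04,  9.71836387e-05]), 'effort': array([ 2.66825773e-03, -6.24542713e+01,  2.54630169e-02, -3.90708590e+01,
       -6.13901904e-02,  3.66866577e-02,  6.79111099e-05]), 'ee_pos': array([ 0.15381549, -0.60539718,  0.22183118]), 'tool_rot': array([-3.11600020e+00, -3.89741620e-01,  2.96650072e-04]), 'contact_force': array([ 0.48070041,  0.54961484, -0.02377462]), 'moment': array([0.00480453, 0.0259185 , 0.0049871 ]), 'gripper_force': 0.0, 'opening': 1.0040079325247357}
```

View pics/top0.png

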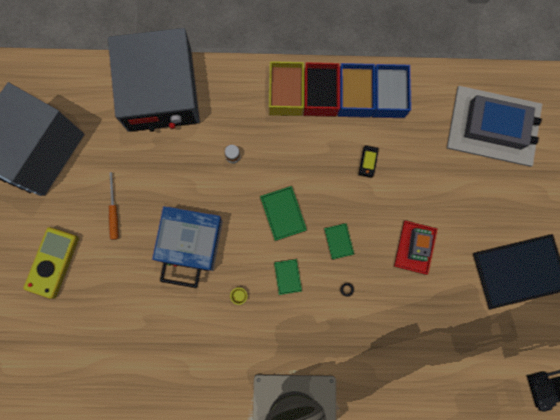

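View pics/side0.png

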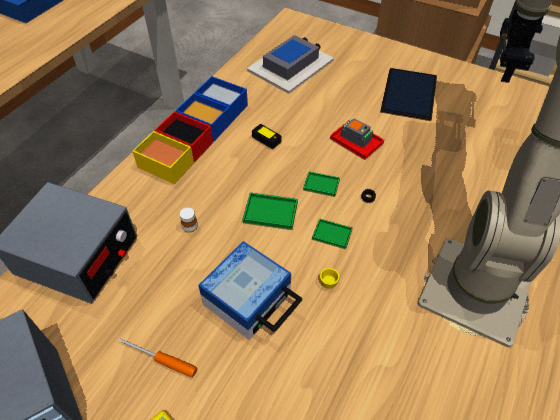

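The top view shows the fixture at (187,238) with its bar at (180,284). The three green trays are at (283,213), (339,241) and (288,276), and the red tray is at (416,247). I'll measure them next.

```bash
python3 - <<'E'
from h import *
P=np.load("topP.npy"); I=np.load("topI.npy"); hsv=cv2.cvtColor(I,cv2.COLOR_RGB2HSV)
def rects(m,lab):
    n,L,s,c=cv2.connectedComponentsWithStats(m.astype(np.uint8))
    for i in range(1,n):
        if s[i,4]<60: continue
        q=P[L==i]; q=q[~np.isnan(q[:,0])]
        r=cv2.minAreaRect((q[:,:2]*1000).astype(np.float32))
        print(lab,c[i].round(),[np.round(x,1) for x in r],"z",np.percentile(q[:,2],[5,50,95]).round(3))
g=(hsv[...,0]>50)&(hsv[...,0]<80)&(hsv[...,1]>120); rects(g,"green")
r=((hsv[...,0]<6)|(hsv[...,0]>174))&(hsv[...,1]>150); rects(r,"red")
b=(hsv[...,0]>95)&(hsv[...,0]<125)&(hsv[...,1]>70)
b[:,:150]=0;b[:,225:]=0;b[:200]=0;b[275:]=0
rects(cv2.morphologyEx(b.astype(np.uint8),cv2.MORPH_CLOSE,np.ones((9,9))),"lid")
w=np.zeros((420,560),bool); w[200:295,145:230]=1
top=w&(P[...,2]>.08)&(P[...,2]<.12); rects(top,"lidtop")
k=w&(hsv[...,2]<60)&(P[...,2]>.045)&(P[...,2]<.09); k[:258]=0; rects(k,"bar")
for v in range(262,292,2): print(v,[(int(1000*P[v,u,0]),int(1000*P[v,u,1]),int(1000*P[v,u,2]),int(I[v,u].mean())) for u in (172,180,188)])
E
```

```text
green [283. 213.] [array([578.,  39.]), array([136.1,  96.2]), np.float64(19.7)] z [-0.     0.006  0.018]
green [339. 241.] [array([ 499.2, -126. ]), array([91.5, 64.5]), np.float64(14.4)] z [-0.002  0.004  0.012]
green [287. 276.] [array([393.5,  22.7]), array([91. , 63.5]), np.float64(9.5)] z [-0.001  0.004  0.011]
red [322.  92.] [array([950.5, -68.8]), array([100.3, 144.3]), np.float64(89.6)] z [0.017 0.053 0.073]
red [143. 120.] [array([822.4, 440.2]), array([ 6.9, 85.2]), np.float64(8.2)] z [0.077 0.099 0.116]
red [412. 249.] [array([ 484.7, -350. ]), array([ 99.7, 139.3]), np.float64(76.9)] z [0.    0.007 0.021]
lid [187. 239.] [array([488.6, 305.7]), array([164.1, 164.5]), np.float64(83.0)] z [0.089 0.097 0.102]
lidtop [187. 238.] [array([492.1, 305.9]), array([161.5, 150.6]), np.float64(81.2)] z [0.092 0.097 0.102]
bar [179. 278.] [array([390.4, 321.5]), array([106.6,  53.4]), np.float64(81.1)] z [0.072 0.078 0.082]
262 [(423, 341, 100, 74), (424, 320, 93, 103), (424, 298, 96, 72)]
264 [(421, 352, 36, 41), (418, 320, 95, 58), (418, 298, 97, 70)]
266 [(417, 359, -3, 89), (417, 335, 0, 77), (415, 305, 49, 45)]
268 [(411, 357, 3, 86), (411, 334, 7, 102), (412, 311, 2, 94)]
270 [(405, 358, 0, 88), (406, 335, -3, 98), (406, 312, -4, 98)]
272 [(400, 358, -3, 69), (400, 334, 0, 97), (400, 311, 0, 103)]
274 [(394, 358, -6, 60), (394, 334, -2, 67), (395, 311, 2, 95)]
276 [(388, 358, -5, 76), (388, 334, 2, 60), (389, 311, 0, 63)]
278 [(382, 356, 3, 112), (383, 334, -1, 103), (383, 311, -3, 75)]
280 [(375, 342, 81, 53), (377, 334, -3, 107), (377, 309, 8, 107)]
282 [(369, 342, 79, 33), (370, 320, 79, 25), (372, 310, 2, 86)]
284 [(365, 355, 3, 86), (364, 320, 78, 26), (365, 298, 80, 17)]
286 [(359, 356, -3, 106), (360, 332, 1, 103), (359, 298, 79, 51)]
288 [(354, 356, -1, 93), (354, 332, 0, 97), (354, 310, -4, 104)]
290 [(348, 355, 0, 102), (348, 332, 0, 101), (349, 309, 3, 105)]
```

```bash
cat >> h.py <<'E'
def pose(x,y,z,yaw):  # tool down, tool y along yaw (deg)
    a=np.radians(yaw); Y=np.array([np.cos(a),np.sin(a),0]); Z=np.array([0,0,-1.]); X=np.cross(Y,Z)
    return np.array([x,y,z]),R.from_matrix(np.stack([X,Y,Z],1))
def plan(wps,claw,start=None,mm=29,deg=9.5,nmin=1):
    """rows along straight legs between (x,y,z,yaw) waypoints; rounding error is carried on"""
    s=monitor.sense()
    p,r=start or (s["ee_pos"],R.from_rotvec(s["tool_rot"]))
    rows=[]
    for w in wps:
        P1,R1=pose(*w); p0,r0=p,r; d=(r0.inv()*R1).as_rotvec()
        n=max(nmin,int(np.ceil(max(np.linalg.norm(P1-p0)*1000/mm,np.degrees(np.linalg.norm(d))/deg))))
        for i in range(1,n+1):
            tp=p0+(P1-p0)*i/n; tr=r0*R.from_rotvec(d*i/n)
            a=np.round(r.inv().apply(tp-p)/.03,2); b=np.round(np.degrees((r.inv()*tr).as_rotvec())/10,2)
            rows.append([*a,*b,claw]); p=p+r.apply(a*.03); r=r*R.from_rotvec(np.radians(b*10))
    for k in range(0,len(rows),12): print("["+",".join(f"{v:g}" for q in rows[k:k+12] for v in q)+"]",len(rows[k:k+12]))
    return p,r
E
python3 - <<'E'
from h import *
plan([(.45,-.30,.26,-50),(.5,.05,.26,-20),(.369,.324,.17,-8.8)],44)
E
```

```text
[0.81,-0.5,-0.08,-0,-0,-0.17,44,0.81,-0.47,-0.09,-0,-0,-0.17,44,0.84,-0.44,-0.08,-0,-0,-0.17,44,0.84,-0.43,-0.09,-0,-0,-0.18,44,0.86,-0.39,-0.08,-0,-0,-0.17,44,0.87,-0.37,-0.09,-0,-0,-0.17,44,0.88,-0.35,-0.08,-0,-0,-0.17,44,0.89,-0.31,-0.08,-0,-0,-0.17,44,0.9,-0.29,-0.09,-0,-0,-0.17,44,0.91,-0.27,-0.08,-0,-0,-0.18,44,0.92,-0.23,-0.09,-0.01,-0,-0.17,44,0.92,-0.21,-0.08,0,-0,-0.17,44] 12
[0.93,-0.18,-0.09,0,-0,-0.17,44,0.93,-0.16,-0.08,0,-0,-0.17,44,0.94,-0.12,-0.08,0,-0,-0.17,44,0.67,-0.61,-0,0,-0,-0.23,44,0.7,-0.57,-0,0,-0,-0.23,44,0.72,-0.55,-0,0,-0,-0.23,44,0.75,-0.52,-0,0,-0,-0.23,44,0.76,-0.49,-0,0,-0,-0.24,44,0.78,-0.46,-0,0,-0,-0.23,44,0.8,-0.43,-0,0,-0,-0.23,44,0.82,-0.39,-0,0,-0,-0.23,44,0.83,-0.36,-0,0,-0,-0.23,44] 12
[0.84,-0.33,-0,0,-0,-0.23,44,0.86,-0.29,-0,0,-0,-0.23,44,0.87,-0.26,-0.01,0,-0,-0.23,44,0.88,-0.22,0,0,-0,-0.23,44,0.64,-0.66,0.27,0,0,-0.1,44,0.66,-0.64,0.28,0,0,-0.1,44,0.67,-0.64,0.27,0,0,-0.11,44,0.67,-0.62,0.27,0,0,-0.1,44,0.69,-0.61,0.27,0,0,-0.1,44,0.7,-0.6,0.28,0,0,-0.1,44,0.71,-0.58,0.27,0,0,-0.11,44,0.73,-0.58,0.27,0,0,-0.1,44] 12
[0.73,-0.55,0.27,0,0,-0.1,44,0.74,-0.55,0.28,0,0,-0.1,44,0.75,-0.53,0.27,0,0,-0.1,44] 3
```

>>> {"op": "apply_moves", "data": {"moves": [0.81,-0.5,-0.08,0,0,-0.17,44,0.81,-0.47,-0.09,0,0,-0.17,44,0.84,-0.44,-0.08,0,0,-0.17,44,0.84,-0.43,-0.09,0,0,-0.18,44,0.86,-0.39,-0.08,0,0,-0.17,44,0.87,-0.37,-0.09,0,0,-0.17,44,0.88,-0.35,-0.08,0,0,-0.17,44,0.89,-0.31,-0.08,0,0,-0.17,44,0.9,-0.29,-0.09,0,0,-0.17,44,0.91,-0.27,-0.08,0,0,-0.18,44,0.92,-0.23,-0.09,0,0,-0.17,44,0.92,-0.21,-0.08,0,0,-0.17,44], "newtons": 10}}

```text
t: 1.6
ee_pos: [0.3922, -0.3601, 0.2531]
tool_rot: [2.996, 0.944, 0.0]
contact_force: [0.6, -0.2, 0.8]
opening: 0.504
gripper_force: 0.0
```

>>> {"op": "apply_moves", "data": {"moves": [0.93,-0.18,-0.09,0,0,-0.17,44,0.93,-0.16,-0.08,0,0,-0.17,44,0.94,-0.12,-0.08,0,0,-0.17,44,0.67,-0.61,0,0,0,-0.23,44,0.7,-0.57,0,0,0,-0.23,44,0.72,-0.55,0,0,0,-0.23,44,0.75,-0.52,0,0,0,-0.23,44,0.76,-0.49,0,0,0,-0.24,44,0.78,-0.46,0,0,0,-0.23,44,0.8,-0.43,0,0,0,-0.23,44,0.82,-0.39,0,0,0,-0.23,44,0.83,-0.36,0,0,0,-0.23,44]}}

```text
t: 3.1
ee_pos: [0.485, -0.0562, 0.2604]
tool_rot: [2.708, 1.592, 0.0]
contact_force: [-0.3, -0.4, -0.8]
opening: 0.505
gripper_force: 0.0
```

>>> {"op": "apply_moves", "data": {"moves": [0.84,-0.33,0,0,0,-0.23,44,0.86,-0.29,0,0,0,-0.23,44,0.87,-0.26,-0.01,0,0,-0.23,44,0.88,-0.22,0,0,0,-0.23,44,0.64,-0.66,0.27,0,0,-0.1,44,0.66,-0.64,0.28,0,0,-0.1,44,0.67,-0.64,0.27,0,0,-0.11,44,0.67,-0.62,0.27,0,0,-0.1,44,0.69,-0.61,0.27,0,0,-0.1,44,0.7,-0.6,0.28,0,0,-0.1,44,0.71,-0.58,0.27,0,0,-0.11,44,0.73,-0.58,0.27,0,0,-0.1,44]}}

```text
t: 4.6
ee_pos: [0.4037, 0.2504, 0.1947]
tool_rot: [2.438, 1.981, 0.0]
contact_force: [-0.1, 0.2, 0.2]
opening: 0.506
gripper_force: 0.0
```

>>> {"op": "apply_moves", "data": {"moves": [0.73,-0.55,0.27,0,0,-0.1,44,0.74,-0.55,0.28,0,0,-0.1,44,0.75,-0.53,0.27,0,0,-0.1,44,0,0,0,0,0,0,44,0,0,0,0,0,0,44]}}

```text
t: 5.22
ee_pos: [0.3691, 0.3235, 0.1705]
tool_rot: [2.386, 2.043, -0.0]
contact_force: [0.9, -0.3, 0.1]
opening: 0.508
gripper_force: 0.0
```

Now a closer look with the wrist camera: depth gives the bar's position.

```bash
cat >> h.py <<'E'
def wcloud():
    c=get_calibration("wrist"); K=np.array(c["intrinsics"]); T=np.array(c["T"]); p,d=camera("wrist")
    v,u=np.mgrid[:420,:560]; x=(u-K[0,2])/K[0,0]; y=(v-K[1,2])/K[1,1]; th=np.hypot(x,y)
    k=np.where(th>1e-6,np.tan(np.minimum(th,1.5))/np.maximum(th,1e-6),1)
    P=np.stack([x*k*d,y*k*d,d],-1)@T[:3,:3].T+T[:3,3]; P[(d==0)|(th>1.4)]=np.nan
    return p,P
E
python3 - <<'E'
from h import *
p,P=wcloud(); cv2.imwrite("pics/w1.png",p[:,:,::-1])
c=np.array([.369,.324]); a=np.radians(-8.8); ex=np.array([np.cos(a),np.sin(a)]); ey=np.array([-ex[1],ex[0]])
q=P[...,:2]-c; f=np.stack([q@ex,q@ey],-1); z=P[...,2]
m=(abs(f[...,0])<.03)&(abs(f[...,1])<.035)&(z>.055)&(z<.1)
print(m.sum(),np.percentile(f[m][:,0],[2,50,98]).round(4),np.percentile(z[m],[2,50,98]).round(4))
for lo in(-.035,-.01,.015):
    k=m&(f[...,1]>lo)&(f[...,1]<lo+.02); print(lo,k.sum(),f[k][:,0].mean().round(4))
arm=(f[...,0]>.012)&(f[...,0]<.035)&(abs(f[...,1])<.07)&(z>.055)&(z<.1)
for s in(-1,1): k=arm&(f[...,1]*s>0); print(s,k.sum(),np.percentile(f[k][:,1],[5,95]) if k.any() else 0)
E
```

```text
1147 [-0.0079 -0.0021  0.003 ] [0.0737 0.0772 0.0791]
-0.035 307 -0.0025
-0.01 331 -0.0024
0.015 344 -0.0021
-1 338 [-0.049278   -0.03970101]
1 406 [0.04546511 0.05563384]
```

View pics/w1.png

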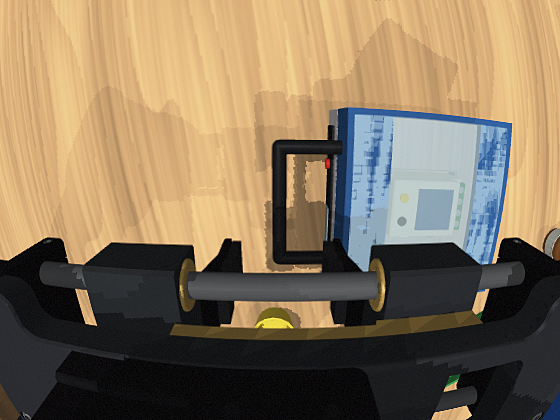

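The wrist view shows the black bar at (275,140–262), with the lid to its right. The bar is 2 mm in front of the tool and about 3 mm to its +y. Next I descend, grip and compute the arc.

>>> {"op": "apply_moves", "data": {"moves": [0.1,-0.07,0.8,0,0,0,44,0,0,0.8,0,0,0,44,0,0,0.8,0,0,0,44,0,0,0.8,0,0,0,44,0,0,0.72,0,0,0,44,0,0,0,0,0,0,44,0,0,0,0,0,0,8,0,0,0,0,0,0,8,0,0,0,0,0,0,8,0,0,0,0,0,0,8], "newtons": 10}}

```text
t: 6.52
ee_pos: [0.3678, 0.327, 0.0533]
tool_rot: [2.386, 2.043, 0.001]
contact_force: [-0.1, 0.7, -1.0]
opening: 0.146
gripper_force: 0.0
```

```bash
python3 - <<'E'
from h import *
ph=.0997+1.87*np.arange(25)/24
y=-201*np.cos(ph); z=-201*np.sin(ph)   # tool y, tool z in mm
e=np.zeros(2)
for i in range(24):
    d=np.array([y[i+1]-y[i],z[i+1]-z[i]])/30+e; q=d.round(2); e=d-q; print(f"0,{q[0]:g},{q[1]:g},0,0,0,8",end=", ")
E
```

```text
0,0.07,-0.52,0,0,0,8, 0,0.11,-0.51,0,0,0,8, 0,0.16,-0.5,0,0,0,8, 0,0.19,-0.48,0,0,0,8, 0,0.22,-0.47,0,0,0,8, 0,0.27,-0.45,0,0,0,8, 0,0.29,-0.43,0,0,0,8, 0,0.33,-0.41,0,0,0,8, 0,0.36,-0.37,0,0,0,8, 0,0.39,-0.35,0,0,0,8, 0,0.42,-0.32,0,0,0,8, 0,0.43,-0.28,0,0,0,8, 0,0.46,-0.25,0,0,0,8, 0,0.48,-0.21,0,0,0,8, 0,0.49,-0.18,0,0,0,8, 0,0.51,-0.14,0,0,0,8, 0,0.51,-0.09,0,0,0,8, 0,0.52,-0.06,0,0,0,8, 0,0.52,-0.01,0,0,0,8, 0,0.52,0.02,0,0,0,8, 0,0.52,0.07,0,0,0,8, 0,0.51,0.1,0,0,0,8, 0,0.5,0.15,0,0,0,8, 0,0.49,0.18,0,0,0,8,
```

>>> {"op": "apply_moves", "data": {"moves": [0,0,0,0,0,0,8,0,0,0,0,0,0,8,0,0.07,-0.52,0,0,0,8,0,0.11,-0.51,0,0,0,8,0,0.16,-0.5,0,0,0,8]}}

```text
t: 7.15
ee_pos: [0.3772, 0.3255, 0.1001]
tool_rot: [-2.385, -2.044, 0.001]
contact_force: [-3.2, 2.0, -0.9]
opening: 0.127
gripper_force: 10.0
```

>>> {"op": "apply_moves", "data": {"moves": [0,0.19,-0.48,0,0,0,8,0,0.22,-0.47,0,0,0,8,0,0.27,-0.45,0,0,0,8,0,0.29,-0.43,0,0,0,8,0,0.33,-0.41,0,0,0,8,0,0.36,-0.37,0,0,0,8,0,0.39,-0.35,0,0,0,8,0,0.42,-0.32,0,0,0,8,0,0.43,-0.28,0,0,0,8]}}

```text
t: 8.28
ee_pos: [0.4636, 0.3123, 0.2079]
tool_rot: [2.385, 2.044, 0.001]
contact_force: [-3.7, 0.3, 5.0]
opening: 0.131
gripper_force: 10.0
```

>>> {"op": "apply_moves", "data": {"moves": [0,0.46,-0.25,0,0,0,8,0,0.48,-0.21,0,0,0,8,0,0.49,-0.18,0,0,0,8,0,0.51,-0.14,0,0,0,8,0,0.51,-0.09,0,0,0,8,0,0.52,-0.06,0,0,0,8]}}

```text
t: 9.02
ee_pos: [0.5528, 0.298, 0.2336]
tool_rot: [2.386, 2.043, -0.0]
contact_force: [-0.8, 0.8, 0.6]
opening: 0.133
gripper_force: 10.0
```

>>> {"op": "apply_moves", "data": {"moves": [0,0.52,-0.01,0,0,0,8,0,0.52,0.02,0,0,0,8,0,0.52,0.07,0,0,0,8,0,0.51,0.1,0,0,0,8,0,0.5,0.15,0,0,0,8,0,0.49,0.18,0,0,0,8,0,0,0,0,0,0,8]}}

```text
t: 9.9
ee_pos: [0.6438, 0.2835, 0.2174]
tool_rot: [2.387, 2.042, -0.0]
contact_force: [1.4, -3.4, -0.1]
opening: 0.134
gripper_force: 10.0
```

>>> {"op": "apply_moves", "data": {"moves": [0,0,0,0,0,0,65,0,0,0,0,0,0,65,0,0,0,0,0,0,65,0,0,-0.3,0,0,0,65,0,0,-0.8,0,0,0,65,0,0,-0.9,0,0,0,65,0,0,-0.9,0,0,0,65]}}

```text
t: 10.78
ee_pos: [0.6422, 0.2844, 0.307]
tool_rot: [-2.386, -2.044, -0.001]
contact_force: [-0.4, -0.3, 0.7]
opening: 0.729
gripper_force: 0.0
```

```bash
python3 - <<'E'
from h import *
p,P=cloud("side"); cv2.imwrite("pics/s2.png",p[:,:,::-1])
p,P=cloud("top"); w=np.zeros((420,560),bool); w[190:290,140:235]=1
cv2.imwrite("pics/t2.png",cv2.resize(p[150:300,130:330,::-1],None,fx=3,fy=3)); np.save("topP2.npy",P); np.save("topI2.npy",p)
c=np.array([.4907,.3082]); a=np.radians(-8.8); ex=np.array([np.cos(a),np.sin(a)]); ey=np.array([-ex[1],ex[0]])
q=P[...,:2]-c; f=np.stack([q@ex,q@ey],-1); z=P[...,2]
m=(abs(f[...,0])<.06)&(abs(f[...,1])<.05)&(z>.078)&(z<.095)
print("module top",m.sum(),cv2.minAreaRect((f[m]*1000).astype(np.float32)),f[m].mean(0),np.median(z[m]))
m=(abs(f[...,0])<.09)&(abs(f[...,1])<.09)&(z>.043)&(z<.058)
print("base",cv2.minAreaRect((f[m]*1000).astype(np.float32)))
E
```

```text
module top 438 ((0.603851318359375, -3.357084274291992), (50.635353088378906, 83.27568054199219), 89.09720611572266) [ 0.00112031 -0.0037596 ] 0.0851400163675432
base ((8.199844360351562, -2.0398635864257812), (163.6465606689453, 161.39279174804688), 0.06126393750309944)
```

View pics/s2.png

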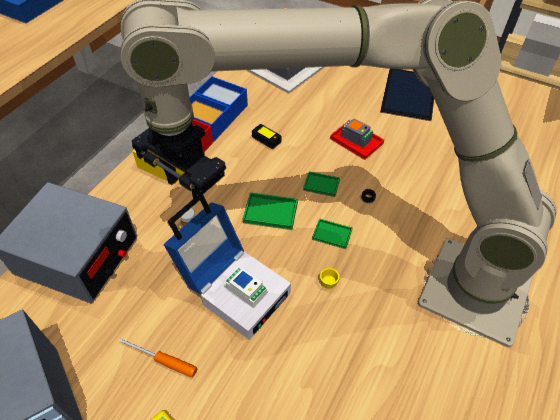

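View pics/t2.png

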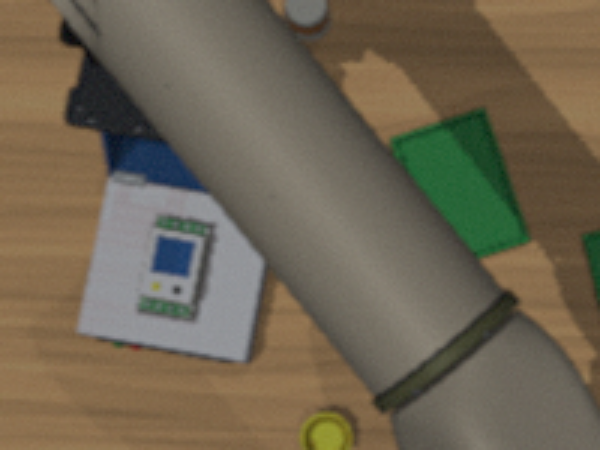

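The lid is open and leaning on its stop. The white module sits in the nest at about (175,265) in the crop. I'll hover above it and refine.

```bash
python3 - <<'E'
from h import *
plan([(.565,.297,.31,35),(.4907,.3048,.22,81.2)],87)
E
```

```text
[-0,-0.52,-0,0.01,-0,-0.88,87,0.08,-0.52,-0.01,0,-0,-0.87,87,0.15,-0.5,-0,0.01,-0.01,-0.88,87,0.23,-0.48,-0.01,0,0,-0.88,87,0.3,-0.43,0,0.01,-0,-0.87,87,0.33,-0.38,0.6,-0,-0,-0.92,87,0.38,-0.31,0.6,-0,-0,-0.93,87,0.43,-0.26,0.6,-0,-0,-0.92,87,0.46,-0.18,0.6,-0,-0,-0.93,87,0.49,-0.1,0.6,0,-0,-0.92,87] 10
```

>>> {"op": "apply_moves", "data": {"moves": [0,-0.52,0,0.01,0,-0.88,87,0.08,-0.52,-0.01,0,0,-0.87,87,0.15,-0.5,0,0.01,-0.01,-0.88,87,0.23,-0.48,-0.01,0,0,-0.88,87,0.3,-0.43,0,0.01,0,-0.87,87,0.33,-0.38,0.6,0,0,-0.92,87,0.38,-0.31,0.6,0,0,-0.93,87,0.43,-0.26,0.6,0,0,-0.92,87,0.46,-0.18,0.6,0,0,-0.93,87,0.49,-0.1,0.6,0,0,-0.92,87,0,0,0,0,0,0,87,0,0,0,0,0,0,87]}}

```text
t: 12.38
ee_pos: [0.4906, 0.3034, 0.2171]
tool_rot: [-0.249, -3.128, 0.004]
contact_force: [0.7, -0.3, -0.5]
opening: 0.995
gripper_force: 0.0
```

```bash
python3 - <<'E'
from h import *
s=monitor.sense(); print(s["ee_pos"],s["tool_rot"],s["joint_pos"].round(2))
p,P=wcloud(); cv2.imwrite("pics/w3.png",p[:,:,::-1])
T=R.from_rotvec(s["tool_rot"]); t=T.inv().apply((P-s["ee_pos"]).reshape(-1,3)).reshape(P.shape); z=P[...,2]
m=(abs(t[...,0])<.06)&(abs(t[...,1])<.045)&(z>.079)&(z<.092)
r=cv2.minAreaRect((t[m][:,:2]*1000).astype(np.float32)); print("top in tool xy mm",m.sum(),r)
for lo,hi in((-.02,0),(0,.02)):
    k=m&(t[...,0]>lo)&(t[...,0]<hi); print(np.percentile(t[k][:,1],[1,99])*1000)
E
```

```text
[0.49063934 0.30344017 0.21711886] [-0.24851726 -3.12822481  0.00447738] [ 0.28  0.49 -1.21  1.55  0.46  1.42  0.45]
top in tool xy mm 3536 ((0.23091888427734375, 3.325916290283203), (64.841796875, 50.14854431152344), 0.48327118158340454)
[-20.88300019  27.49896526]
[-21.52003278  27.65954672]
```

View pics/w3.png

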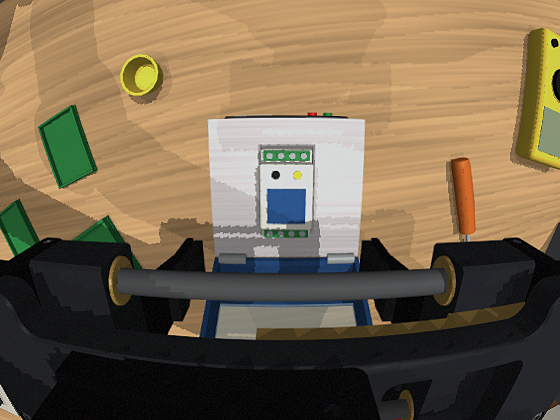

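The wrist view shows the module at (286,192). It is 3 mm to tool +y and aligned. I descend and grip.

>>> {"op": "apply_moves", "data": {"moves": [0,0.11,0.9,0,0,0,87,0,0,0.9,0,0,0,87,0,0,0.9,0,0,0,87,0,0,0.9,0,0,0,87,0,0,0.9,0,0,0,87,0,0,0.5,0,0,0,87,0,0,0.35,0,0,0,87,0,0,0,0,0,0,87]}}

```text
t: 13.42
ee_pos: [0.4897, 0.3064, 0.0559]
tool_rot: [-0.243, -3.128, 0.005]
contact_force: [0.6, -0.7, 0.8]
opening: 0.999
gripper_force: 0.0
```

>>> {"op": "apply_moves", "data": {"moves": [0,0,0,0,0,0,40,0,0,0,0,0,0,40,0,0,0,0,0,0,40,0,0,0,0,0,0,40,0,0,0,0,0,0,40,0,0,0,0,0,0,40], "newtons": 25}}

```text
t: 14.18
ee_pos: [0.4897, 0.3064, 0.056]
tool_rot: [-0.242, -3.128, 0.005]
contact_force: [0.5, -0.9, 0.8]
opening: 0.576
gripper_force: 25.0
```

>>> {"op": "apply_moves", "data": {"moves": [0,0,-0.2,0,0,0,40,0,0,-0.4,0,0,0,40,0,0,-0.5,0,0,0,40,0,0,-0.5,0,0,0,40,0,0,-0.5,0,0,0,40,0,0,-0.5,0,0,0,40,0,0,-0.4,0,0,0,40,0,0,0,0,0,0,40]}}

```text
t: 15.18
ee_pos: [0.4904, 0.3069, 0.1468]
tool_rot: [-0.242, -3.129, 0.004]
contact_force: [0.1, 0.9, -2.6]
opening: 0.57
gripper_force: 25.0
```

```bash
python3 - <<'E'
from h import *
s=monitor.sense(); print(s["contact_force"],s["opening"],s["joint_pos"].round(2),s["ee_pos"])
# tray once more from the top view, rim only (z>10 mm)
P,I=np.load("topP.npy"),np.load("topI.npy")
w=(P[...,0]>.49)&(P[...,0]<.67)&(P[...,1]>-.04)&(P[...,1]<.12)&(P[...,2]>.01)&(P[...,2]<.03)
print(cv2.minAreaRect((P[w][:,:2]*1000).astype(np.float32)))
plan([(.53,.18,.16,95),(.578,.039,.14,109.7)],40,mm=20)
E
```

```text
[ 0.05898716  0.91068762 -2.59522737] 0.5701996103169293 [ 0.25  0.56 -1.17  1.64  0.52  1.31  0.41] [0.49038154 0.30689635 0.14682352]
((577.5088500976562, 39.74103927612305), (146.90411376953125, 167.4593963623047), 87.91748809814453)
[-0.28,-0.57,-0.06,-0,-0,-0.2,40,-0.26,-0.58,-0.06,-0,-0.01,-0.2,40,-0.24,-0.58,-0.07,-0.01,0,-0.19,40,-0.22,-0.6,-0.06,0,-0,-0.2,40,-0.2,-0.6,-0.06,-0,-0,-0.2,40,-0.17,-0.6,-0.06,-0,-0.01,-0.2,40,-0.16,-0.62,-0.07,-0,0,-0.2,40,-0.15,-0.6,0.08,-0,0,-0.18,40,-0.13,-0.61,0.09,-0,0,-0.19,40,-0.1,-0.61,0.08,-0,0,-0.18,40,-0.09,-0.61,0.09,-0,0,-0.18,40,-0.07,-0.62,0.08,-0,0,-0.19,40] 12
[-0.05,-0.62,0.09,-0,0,-0.18,40,-0.03,-0.62,0.08,-0,0,-0.18,40,-0.01,-0.62,0.09,-0,0,-0.19,40] 3
```

>>> {"op": "apply_moves", "data": {"moves": [-0.28,-0.57,-0.06,0,0,-0.2,40,-0.26,-0.58,-0.06,0,0,-0.2,40,-0.24,-0.58,-0.07,0,0,-0.2,40,-0.22,-0.6,-0.06,0,0,-0.2,40,-0.2,-0.6,-0.06,0,0,-0.2,40,-0.17,-0.6,-0.06,0,0,-0.2,40,-0.16,-0.62,-0.07,0,0,-0.2,40,-0.15,-0.6,0.08,0,0,-0.18,40,-0.13,-0.61,0.09,0,0,-0.19,40,-0.1,-0.61,0.08,0,0,-0.18,40,-0.09,-0.61,0.09,0,0,-0.18,40,-0.07,-0.62,0.08,0,0,-0.19,40]}}

```text
t: 16.68
ee_pos: [0.5597, 0.0909, 0.146]
tool_rot: [0.393, -3.111, 0.004]
contact_force: [0.0, 0.5, -1.9]
opening: 0.571
gripper_force: 25.0
```

>>> {"op": "apply_moves", "data": {"moves": [-0.05,-0.62,0.09,0,0,-0.18,40,-0.03,-0.62,0.08,0,0,-0.18,40,-0.01,-0.62,0.09,0,0,-0.19,40,0,0,0,0,0,0,40,0,0,0,0,0,0,40]}}

```text
t: 17.3
ee_pos: [0.5775, 0.0398, 0.1389]
tool_rot: [0.541, -3.089, 0.002]
contact_force: [0.2, -0.0, -2.2]
opening: 0.571
gripper_force: 25.0
```

```bash
python3 - <<'E'
from h import *
p,P=cloud("side"); cv2.imwrite("pics/s4.png",p[60:330,120:480,::-1])
plan([(.578,.039,.05,109.7),(.578,.039,.029,109.7)],40,mm=18)
s=monitor.sense();print(s["contact_force"],s["opening"],s["joint_pos"].round(2))
E
```

```text
[-0,-0.01,0.59,-0,-0.01,0,40,-0.01,-0,0.6,-0,-0,0.01,40,0,-0.01,0.59,-0,-0.01,0,40,-0,-0.01,0.6,-0,-0,0.01,40,-0,-0,0.59,-0,-0.01,-0,40,-0,-0,0.35,-0,0,-0,40,-0,-0,0.35,-0,0,-0,40] 7
[ 0.54464664 -0.40557834 -2.73707144] 0.5696623008325309 [ 0.78  0.63 -1.26  1.64  0.62  1.34  1.34]
```

View pics/s4.png

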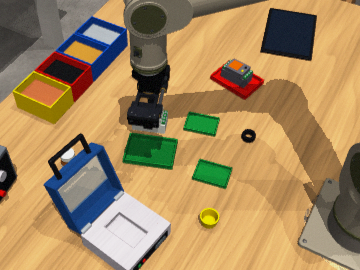

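The module is held over the large green tray at (150,150), the lid is still open and the nest is empty. I'll lower it.

>>> {"op": "apply_moves", "data": {"moves": [0,-0.02,0.6,0,0,0,40,0,0,0.6,0,0,0,40,0,0,0.6,0,0,0,40,0,0,0.6,0,0,0,40,0,0,0.6,0,0,0,40,0,0,0.35,0,0,0,40,0,0,0.3,0,0,0,40,0,0,0,0,0,0,40]}}

```text
t: 18.35
ee_pos: [0.5775, 0.0379, 0.0291]
tool_rot: [0.541, -3.089, 0.003]
contact_force: [0.2, 0.6, -1.6]
opening: 0.575
gripper_force: 25.0
```

>>> {"op": "apply_moves", "data": {"moves": [0,0,0.05,0,0,0,40,0,0,0.05,0,0,0,40,0,0,0,0,0,0,40]}}

```text
t: 18.73
ee_pos: [0.5777, 0.0378, 0.0267]
tool_rot: [0.541, -3.09, 0.004]
contact_force: [0.0, -0.8, -1.9]
opening: 0.573
gripper_force: 25.0
```

>>> {"op": "apply_moves", "data": {"moves": [0,0,0.03,0,0,0,40,0,0,0,0,0,0,40,0,0,0,0,0,0,40]}}

```text
t: 19.1
ee_pos: [0.5778, 0.0379, 0.026]
tool_rot: [0.541, -3.09, 0.004]
contact_force: [-2.1, -0.7, 4.4]
opening: 0.572
gripper_force: 25.0
```

Contact: the force is now +4 N upward, at the expected height. I release and retreat.

>>> {"op": "apply_moves", "data": {"moves": [0,0,0,0,0,0,75,0,0,0,0,0,0,75,0,0,0,0,0,0,75,0,0,-0.3,0,0,0,75,0,0,-0.8,0,0,0,75,0,0,-0.9,0,0,0,75,0,0,-0.9,0,0,0,75,0,0,-0.9,0,0,0,75,0,0,-0.9,0,0,0,75,0,0,0,0,0,0,75,0,0,0,0,0,0,75]}}

```text
t: 20.48
ee_pos: [0.5782, 0.0382, 0.1671]
tool_rot: [0.541, -3.09, 0.004]
contact_force: [-1.0, -0.3, -0.3]
opening: 0.861
gripper_force: 0.0
```

```bash
python3 - <<'E'
from h import *
p,P=cloud("side"); cv2.imwrite("pics/s5.png",p[60:330,120:480,::-1])
s=monitor.sense(); p,P=wcloud(); z=P[...,2]
m=(np.hypot(P[...,0]-.578,P[...,1]-.039)<.07)&(z>.045)&(z<.065)
print(m.sum(),np.median(z[m]),cv2.minAreaRect((P[m][:,:2]*1000).astype(np.float32)))
E
```

```text
4550 0.05522865422599821 ((578.3054809570312, 37.4748649597168), (85.50328063964844, 50.15471267700195), 20.066543579101562)
```

View pics/s5.png

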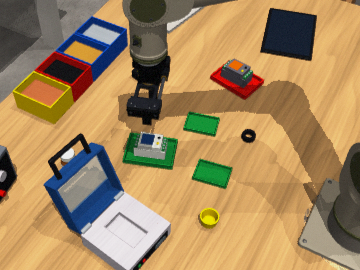

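The module stands flat in the green tray at (150,147): its top is 55 mm up and it is centred within 2 mm. The lid is open and the arm is clear.

```bash
python3 -c "
from station import env
print(env.hand_in())"
```

```text
the job is handed in; nothing more can be done
None
```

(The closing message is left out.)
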